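Stock the sprinkle caddy in order of height

ROBOT

A 7-joint arm with a two-finger parallel gripper is mounted at the origin on a cart in front of the work surface, level with it; the furniture and walls round the work are solid. World frame = base frame: x ahead of the robot, y to its left, z up, the work surface at z = 0. Lengths are in m, angles in rad, forces in N, time in s.
With the tool pointing down it reaches from about 0.4 to 0.875 m from the base axis. Payload 4.4 kg.
Tool frame: the origin (TCP) lies midway between the tips of the shut fingers; the grasp point (between the pads) lies 19 mm behind it; z points along the fingers, y is the line along which they close (so a half turn about z gives the same grasp; the last joint's range is limited). The gripper opens to 85 mm and grips with 20 to 120 N. Pads are 22 mm wide; open, the fingers measure 114 mm over their backs; the gripper's body (76 mm by 85 mm) begins 54 mm behind the grasp point. The pads swing forward as they close: fully open they stand 13 mm farther back than shut.
Start: joints at [1.233, 0.628, 0.038, 1.517, -0.027, 0.996, -0.02], TCP at [0.175, -0.626, 0.199] pointing down, gripper open.
Joint ranges: [-3.06, 3.06], [-0.37, 2.12], [-1.25, 1.32], [0.18, 2.47], [-1.1, 4.24], [0.23, 1.98], [-2.94, 2.94]. Speed limits (rad/s): [2.57, 2.57, 3.14, 3.14, 3.14, 3.14, 3.14].

INTERFACE

Orientations are given as a unit quaternion [w, x, y, z].
In Python, from workcell import env gives the robot as it stands. The module is installed in compiled form; this text tells all that it offers. Calls block until the motion is done:
- env.move_ptp(position, orientation): joint-space move of the TCP to a pose.
- env.movel(position, ori=None, max_speed=0.15, stop_force=None): straight line of the TCP; ori=None keeps the orientation; max_speed is the mean speed in m/s. With stop_force (N) it stops when the force on the tool has changed by that much, and returns True; else False.
- env.move_joints(angles): joint-space move.
- env.gripper_to(opening): finger opening in m; the grip force is fixed at half the most; returns when the fingers have stopped.
- env.sleep(seconds).
- env.inverse_kinematics(position, orientation): joint angles nearest the present ones, or None.
- env.grab_frame(name): name is "side" or "top"; returns a dict with "img" (420x560x3 uint8, red, green, blue), "vfov" (degrees; the focal length in pixels is half the picture's height over the tangent of half this angle, whatever the lens; pixels are square), "cx", "cy" (the principal point, pixels), "eye" and "attitude" of the camera in the world. Camera axes: x right, y up, looking along -z (the intrinsics and any distortion apply to the point x, -y, -z); pixel columns grow to the right and rows downward; lengths in m; the calibration is good to about 2 mm. A picture is of the moment at which its call begins. There is no depth.
A pose or a line that the arm cannot do raises env.PlanningError and nothing moves.
- env.job_done(): hands the job in; it is judged then, once.
Readings, each from a call of its own:
- env.get_clock(): time.
- env.get_joints(): joint angles.
- env.get_joint_velocities(): joint speeds.
- env.get_effort(): joint torques, N m.
- env.get_tcp_pos(): TCP position.
- env.get_tool_rot(): TCP orientation.
- env.get_wrist_force(): force on the tool from outside, world axes, zero at the start.
- env.get_torque(): the same for the moment, N m.
- env.get_width(): finger opening in m.
- env.get_finger_force(): force on a finger pad.
Only numpy, scipy, OpenCV 4.12 (cv2) and the standard library are available. Lean on these libraries where they do the work, as an engineer would, in place of code of your own. Each camera call takes 0.05 s, during which the arm holds its last target. There are 200 camera calls.

TASK

Gather the four clear sprinkle jars with the ribbed lids from the front of the table, on your side of the wooden caddy, into the caddy, one standing upright in each pocket, in order of height: the tallest in the pocket next to the carrying handle, then down to the shortest at the other end. Set each jar down gently, do not drop it. The spice jar, the mill, the tub and the cutter do not belong in the caddy: leave them standing where they are.

Things in the scene. Friction and masses are not known exactly. Their poses are not given: they have to be found in the camera images.
- jar_shortest: The shortest of the four sprinkle jars: a round clear jar of white sprinkles with a ribbed blue lid of about the jar's own width; 45 mm across, 60 mm high, upright and loose, in the row at the table front, nearest the robot, at the start; about 0.09 kg, closed (the lid does not come off). Origin at the centre of its underside, z up along its axis. Grasp the side of the body.
- jar_second: The second shortest of the four sprinkle jars: a round clear jar of pale green sprinkles with a ribbed black lid of about the jar's own width; 49 mm across, 75 mm high, upright and loose, in the row at the table front, nearest the robot, at the start; about 0.09 kg, closed (the lid does not come off). Origin at the centre of its underside, z up along its axis. Grasp the side of the body.
- jar_third: The second tallest of the four sprinkle jars: a round clear jar of light brown sprinkles with a ribbed white lid of about the jar's own width; 53 mm across, 82 mm high, upright and loose, in the row at the table front, nearest the robot, at the start; about 0.09 kg, closed (the lid does not come off). Origin at the centre of its underside, z up along its axis. Grasp the side of the body.
- jar_tallest: The tallest of the four sprinkle jars: a round clear jar of pink sprinkles with a ribbed yellow lid of about the jar's own width; 57 mm across, 90 mm high, upright and loose, in the row at the table front, nearest the robot, at the start; about 0.09 kg, closed (the lid does not come off). Origin at the centre of its underside, z up along its axis. Grasp the side of the body.
- caddy: Low caddy of pale wood, 88 mm (x) by 376 mm (y), fixed. Row of four open pockets, 74 by 74 mm inside, centres at x = 0, y = -117, -39, 39, 117 mm in its frame; pocket floor 8 mm, wall tops 27 mm above the table; dividers 4, walls 6 mm thick. Origin: centre of its underside, z up. The row lies across the robot's view, turned by up to 0.2 rad.
- handle: The caddy's carrying handle: upright steel arch with a black grip, fixed on one end of the caddy (y = +173 or -173 mm in the caddy's frame; which end varies), just outside the end pocket; 76 by 18 mm, top 70 mm above the table. Origin: centre of its underside. The other end has only a flat steel plate.
- spice_jar: Look-alike, stays: printed spice jar with a smooth red cap, 47 mm across, 97 mm high, loose. Origin at the centre of its underside. Stands in the front row among the sprinkle jars.
- mill: Look-alike, stays: small pepper mill with a domed grey top on a clear body, 44 mm across, 90 mm high, loose. Origin at the centre of its underside. Stands in the front row among the sprinkle jars.
- tub: Bystander, stays: white tub with a blue snap lid, 74 mm across, 58 mm high, loose, at one side of the caddy. Origin at the centre of its underside.
- cutter: Bystander, stays: round steel pastry cutter ring, 68 mm across, 42 mm high, loose, at the other side of the caddy. Origin at the centre of its underside.
Not all that is in view belongs to the job. What is shaped like the jar_shortest but turquoise is not meant.

How it is judged:
At the end, for the whole second after the job is handed in: Each jar stands in its own pocket, tallest next to the handle, falling in height to the other end: axis within 18 mm of the pocket centre each way, underside under 14 mm above the table, tilt under 0.12 rad, at rest. Spice jar, mill, tub, cutter upright within 25 mm of their starts (((y of handle in the frame of caddy above 0 m and y of jar_tallest in the frame of caddy between 0.099 and 0.135 m and y of jar_third in the frame of caddy between 0.021 and 0.057 m and y of jar_second in the frame of caddy between -0.057 and -0.021 m and y of jar_shortest in the frame of caddy between -0.135 and -0.099 m) or (y of handle in the frame of caddy below 0 m and y of jar_tallest in the frame of caddy between -0.135 and -0.099 m and y of jar_third in the frame of caddy between -0.057 and -0.021 m and y of jar_second in the frame of caddy between 0.021 and 0.057 m and y of jar_shortest in the frame of caddy between 0.099 and 0.135 m)) and x of jar_tallest in the frame of caddy between -0.018 and 0.018 m and z of each of jar_tallest, jar_third, jar_second, jar_shortest in the frame of caddy below 0.014 m and angle between each of jar_tallest, jar_third, jar_second, jar_shortest, spice_jar, mill, tub, cutter's own z axis and vertical below 0.12 rad and linear speed of each of jar_tallest, jar_third, jar_second, jar_shortest below 0.02 m/s and x of jar_third in the frame of caddy between -0.018 and 0.018 m and x of jar_second in the frame of caddy between -0.018 and 0.018 m and x of jar_shortest in the frame of caddy between -0.018 and 0.018 m and distance of each of spice_jar, mill, tub, cutter from where it was at the start of the episode below 0.025 m); the robot touches nothing.
It fails at once if the spice jar, mill, tub or cutter was pushed more than 25 mm aside or knocked over (distance of any of spice_jar, mill, tub, cutter from where it was at the start of the episode above 0.025 m or angle between any of spice_jar, mill, tub, cutter's own z axis and vertical above 0.4 rad).
It fails at once if a jar was dropped (free of the fingers at more than 0.5 m/s, as after a fall of over 12 mm) ((linear speed of jar_tallest above 0.5 m/s and contact force between jar_tallest and the fingers below 0.01 N) or (linear speed of jar_third above 0.5 m/s and contact force between jar_third and the fingers below 0.01 N) or (linear speed of jar_second above 0.5 m/s and contact force between jar_second and the fingers below 0.01 N) or (linear speed of jar_shortest above 0.5 m/s and contact force between jar_shortest and the fingers below 0.01 N)).
It also fails if it takes over 109 s, if anything falls off the work surface, if the arm or the gripper's body presses on something with over 40 N, if the wrist force passes 120 N, or if a joint passes its speed limit or range.

## Working session

There is one attempt and no reset: what is moved stays moved. The work goes in short steps, each a Python script; the robot and the scene stay as the last script left them, time stands still between calls to the robot, and variables do not carry over. Pictures are saved under pics/ and viewed, at most 14 in all, crops included, and the job is handed in when it is done.

```bash
mkdir -p pics; ls; python3 - <<'E'
from workcell import env
import cv2,pickle
for n in("top","side"):
    f=env.grab_frame(n); pickle.dump(f,open(n+".pkl","wb"))
    cv2.imwrite(f"pics/{n}0.png",f["img"][:,:,::-1])
    print({k:v for k,v in f.items() if k!="img"})
print(env.get_clock(),env.get_tool_rot(),env.get_width())
E
```

```text
pics
{'vfov': 51.244133300958765, 'cx': 272.3208024724577, 'cy': 212.02239157924498, 'eye': array([0.43120532, 0.01394796, 1.38885494]), 'attitude': array([-0.7064079 , -0.01436094,  0.02148427,  0.70733307])}
{'vfov': 51.51276830141367, 'cx': 290.4182836184898, 'cy': 203.03173224805113, 'eye': array([0.15946832, 1.0018259 , 0.65668571]), 'attitude': array([-0.15748532, -0.08585315,  0.49896554,  0.84785671])}
0.1 [-8.25117969e-04  9.90784290e-01  1.35446658e-01 -1.08920059e-04] 0.08515484634531871
```

View pics/top0.png

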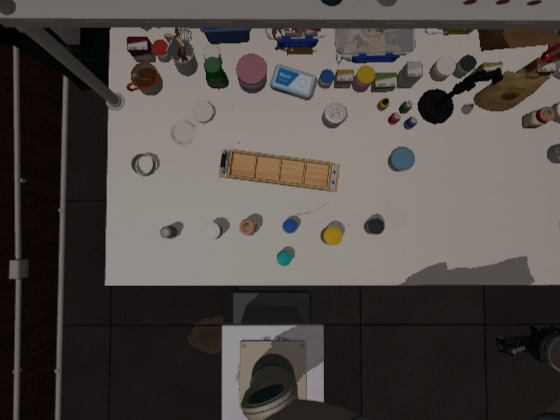

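View pics/side0.png

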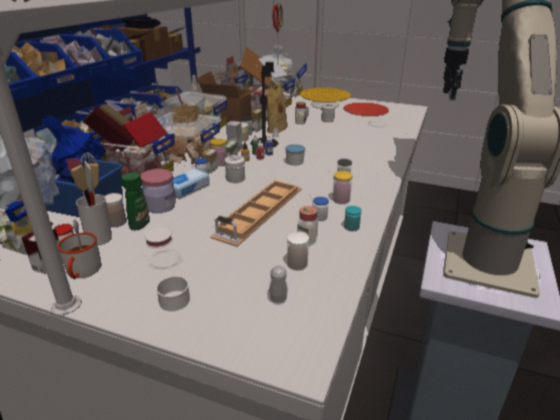

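Top view: in the front row, left to right, are the mill (168,232), white lid = third (212,231), red-capped spice jar (248,227), blue lid = shortest (290,226), yellow lid = tallest (332,235) and black lid = second (375,225).
Could be confused with these: turquoise jar (284,258), not meant; spice jar (248,227); mill (168,232); white-lid shaker at the back (335,113). The handle's black grip is on the left (+y) end of the caddy, at (223,160).

```bash
cat > h.py <<'E'
import numpy as np,cv2,pickle
from scipy.spatial.transform import Rotation as R
def cam(f):
    q=f["attitude"]; return R.from_quat([q[1],q[2],q[3],q[0]]).as_matrix(), np.array(f["eye"]), 210/np.tan(np.radians(f["vfov"])/2)
def ray(f,u,v,z):
    M,e,F=cam(f); d=M@np.array([(u-f["cx"])/F,-(v-f["cy"])/F,-1]); return e+d*(z-e[2])/d[2]
def proj(f,p):
    M,e,F=cam(f); c=M.T@(np.array(p)-e); return np.array([f["cx"]+F*c[0]/-c[2], f["cy"]-F*c[1]/-c[2]])
E
python3 - <<'E'
from h import *
t=pickle.load(open("top.pkl","rb"));s=pickle.load(open("side.pkl","rb"))
for n,u,v,H in [("mill",168,232,.09),("third",212,231,.082),("spice",248,227,.097),("short",290,226,.06),("tall",332,235,.09),("second",375,225,.075),("turq",284,258,.06),("tub",402,159,.058),("cutter",145,163,.042)]:
    p=ray(t,u,v,H); print(n,p.round(4),"side top",proj(s,p).round(1),"r",np.hypot(p[0],p[1]).round(3))
a=cv2.resize(t["img"][140:270,150:400],None,fx=3.2,fy=3.2,interpolation=cv2.INTER_CUBIC); cv2.imwrite("pics/topcrop.png",a[:,:,::-1])
a=cv2.resize(s["img"][140:310,200:400],None,fx=3.5,fy=3.5,interpolation=cv2.INTER_CUBIC); cv2.imwrite("pics/sidecrop.png",a[:,:,::-1])
E
```

```text
mill [0.4383 0.3093 0.09  ] side top [279.5 264.4] r 0.536
third [0.4411 0.1805 0.082 ] side top [298.6 236.2] r 0.477
spice [0.4526 0.0726 0.097 ] side top [308.6 208.9] r 0.458
short [ 0.4561 -0.0531  0.06  ] side top [321.1 199.5] r 0.459
tall [ 0.4287 -0.1761  0.09  ] side top [342.1 174.4] r 0.463
second [ 0.4585 -0.3081  0.075 ] side top [343.2 161.2] r 0.552
turq [ 0.3594 -0.0346  0.06  ] side top [352.6 208.8] r 0.361
tub [ 0.6614 -0.3981  0.058 ] side top [295.1 147.8] r 0.772
cutter [0.6516 0.3933 0.042 ] side top [174.2 282.2] r 0.761
```

View pics/topcrop.png

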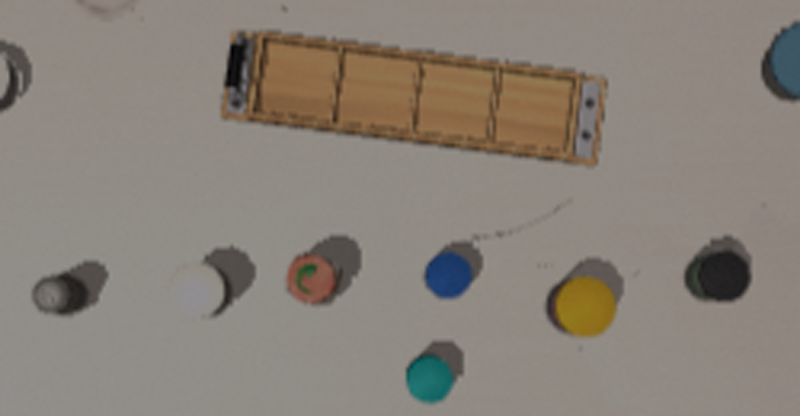

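View pics/sidecrop.png

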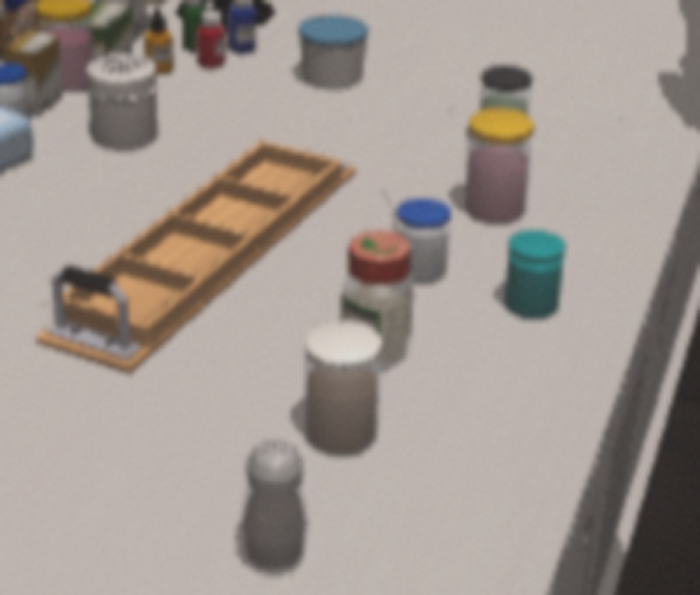

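The crops confirm the choice. The four ribbed lids are white, blue, yellow and black, and the side view agrees with the predicted lid tops to about 2 px, so the pinhole model holds. The red-capped spice jar, the mill and the turquoise jar stay put. Next I refine the lid and caddy positions with masks and check them with an overlay.

```bash
python3 - <<'E'
from h import *
from scipy.optimize import least_squares
t=pickle.load(open("top.pkl","rb"));s=pickle.load(open("side.pkl","rb"))
img=t["img"]; hsv=cv2.cvtColor(img,cv2.COLOR_RGB2HSV)
def blob(m,u,v,r=16):
    w=np.zeros(m.shape,np.uint8); w[v-r:v+r,u-r:u+r]=m[v-r:v+r,u-r:u+r]*255
    n,l,st,c=cv2.connectedComponentsWithStats(w); k=1+np.argmax(st[1:,4]); return c[k],st[k]
h,S,V=[hsv[:,:,i].astype(int) for i in range(3)]
J={}
for n,u,v,H,m in [("shortest",290,226,.06,(abs(h-112)<12)&(S>110)),("tallest",332,235,.09,(abs(h-23)<8)&(S>130)),("second",375,225,.075,(V<62)&(h>=0)),("third",212,231,.082,(V>158)&(S<60))]:
    c,st=blob(m,u,v); p=ray(t,*c,H); J[n]=p; print(n,c.round(1),st[2:],p.round(4))
m=((h>8)&(h<22)&(S>70)).astype(np.uint8); w=np.zeros_like(m); w[140:200,210:350]=m[140:200,210:350]
cn=max(cv2.findContours(cv2.morphologyEx(w,cv2.MORPH_CLOSE,np.ones((9,9))),0,2)[0],key=cv2.contourArea)
b=cv2.boxPoints(cv2.minAreaRect(cn)); print(b)
for z in (.0,.027):
    P=np.array([ray(t,*q,z)[:2] for q in b]); print(z,P.round(4),P.mean(0).round(4),[np.linalg.norm(P[i]-P[i-1]).round(4) for i in range(4)])
# divider mid-lines from crop (top-edge, bottom-edge pairs), rim height
for a,bb in [((342,47),(335,124)),((419,58),(412,136)),((498,68),(492,146))]:
    q=[(x/3.2+150-.3,y/3.2+140-.3) for x,y in(a,bb)]; P=[ray(t,*k,.027)[:2] for k in q]; print("div",P[0].round(4),P[1].round(4),((P[0]+P[1])/2).round(4))
pickle.dump(J,open("J.pkl","wb"))
E
```

```text
shortest [289.6 225.5] [ 14  14 151] [ 0.4577 -0.052   0.06  ]
tallest [332.3 235.3] [ 19  19 277] [ 0.4278 -0.177   0.09  ]
second [374.2 225.7] [ 20  16 240] [ 0.4563 -0.3056  0.075 ]Traceback (most recent call last):
  File "<stdin>", line 11, in <module>
  File "<stdin>", line 7, in blob
    return _wrapfunc(a, 'argmax', axis=axis, out=out, **kwds)
    return bound(*args, **kwds)
ValueError: attempt to get argmax of an empty sequence
```

```bash
python3 - <<'E'
from h import *
t=pickle.load(open("top.pkl","rb"));s=pickle.load(open("side.pkl","rb"))
img=t["img"]; hsv=cv2.cvtColor(img,cv2.COLOR_RGB2HSV)
h,S,V=[hsv[:,:,i].astype(int) for i in range(3)]
J={n:ray(t,u,v,H) for n,u,v,H in [("shortest",289.6,225.5,.06),("tallest",332.3,235.3,.09),("second",375.4,225.5,.075),("third",212.1,230.4,.082)]}
m=((h>8)&(h<22)&(S>70)).astype(np.uint8); w=np.zeros_like(m); w[140:200,210:350]=m[140:200,210:350]
cn=max(cv2.findContours(cv2.morphologyEx(w,cv2.MORPH_CLOSE,np.ones((9,9))),0,2)[0],key=cv2.contourArea)
b=cv2.boxPoints(cv2.minAreaRect(cn))
for z in (.0,.027):
    P=np.array([ray(t,*q,z)[:2] for q in b]); print(z,P.round(4).tolist(),P.mean(0).round(4))
D=[]
for a,bb in [((342,47),(335,124)),((419,58),(412,136)),((498,68),(492,146))]:
    q=[(x/3.2+150-.3,y/3.2+140-.3) for x,y in(a,bb)]; P=[ray(t,*k,.027)[:2] for k in q]; D.append((P[0]+P[1])/2); print("div",D[-1].round(4))
D=np.array(D); d=D[0]-D[2]; yaw=np.arctan2(-d[0],d[1]); c=D.mean(0); print("yaw",yaw,"len",np.linalg.norm(d))
e=max([(b[i]-b[i-1]) for i in range(4)],key=np.linalg.norm); print("rect yaw",np.degrees(np.arctan2(e[1],e[0])))
pickle.dump((J,c,yaw),open("J.pkl","wb"))
ex=np.array([np.cos(yaw),np.sin(yaw)]); ey=np.array([-np.sin(yaw),np.cos(yaw)])
out=[]
for f,(x0,y0,x1,y1),k in((t,(150,140,400,270),3.2),(s,(200,140,360,300),3.5)):
    a=cv2.resize(f["img"][y0:y1,x0:x1],None,fx=k,fy=k)
    dr=lambda P,col: cv2.polylines(a,[np.array([(proj(f,p)-[x0-.5,y0-.5])*k for p in P]).astype(np.int32)],True,col,1)
    for yy in(-.117,-.039,.039,.117):
        dr([(*(c+ex*i*.037+ey*(yy+j*.037)),.027) for i,j in((1,1),(1,-1),(-1,-1),(-1,1))],(0,0,255))
    for n,r,H in(("shortest",.0225,.06),("second",.0245,.075),("third",.0265,.082),("tallest",.0285,.09)):
        for z in(0,H): dr([(J[n][0]+r*np.cos(q),J[n][1]+r*np.sin(q),z) for q in np.linspace(0,6.28,30)],(255,0,0))
    out.append(a)
for n,a in zip("ts",out): cv2.imwrite(f"pics/ov_{n}.png",a[:,:,::-1])
print(J)
E
```

```text
0.0 [[0.6158, 0.1709], [0.7065, 0.1598], [0.6581, -0.2151], [0.5674, -0.2027]] [ 0.6369 -0.0218]
0.027 [[0.6122, 0.1679], [0.7012, 0.1569], [0.6537, -0.2107], [0.5648, -0.1985]] [ 0.6329 -0.0211]
div [0.6433 0.0526]
div [ 0.632  -0.0227]
div [ 0.6221 -0.1004]
yaw -0.13744727295402637 len 0.15452673098174877
rect yaw -172.68097
{'shortest': array([ 0.45761057, -0.05188301,  0.06      ]), 'tallest': array([ 0.42777963, -0.17701258,  0.09      ]), 'second': array([ 0.45696064, -0.30925407,  0.075     ]), 'third': array([0.44289958, 0.18016431, 0.082     ])}
```

View pics/ov_t.png

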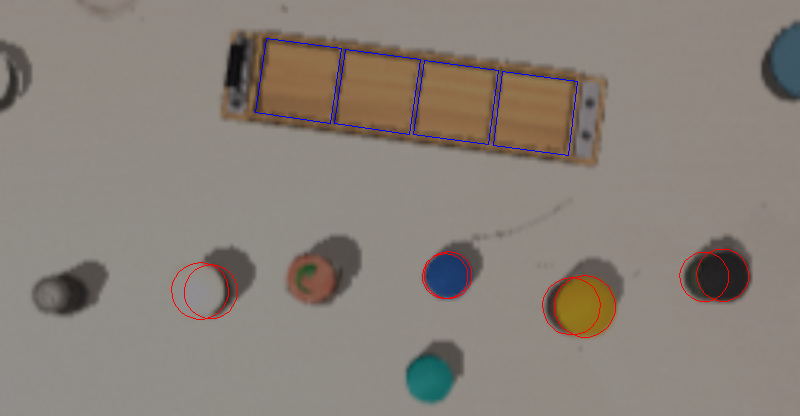

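View pics/ov_s.png

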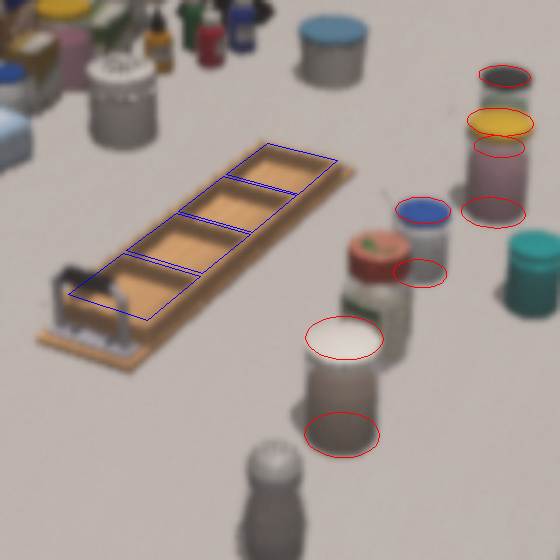

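The overlay fits both views within about 1 px. Now the grasp helper: fingers close across the row, so neighbours and dividers stay clear. I'll do the tallest jar first.

```bash
cat > job.py <<'E'
from h import *
from workcell import env
J,_,_=pickle.load(open("J.pkl","rb")); c=np.array([.632,-.0218]); yaw=-.132
ey=np.array([-np.sin(yaw),np.cos(yaw)])
SPEC={"tallest":(.117,.050,.057),"third":(.039,.047,.053),"second":(-.039,.045,.049),"shortest":(-.117,.042,.045)}  # pocket y, grasp height, diameter
def quat(sg): a=(sg*np.pi/2+yaw)/2; return np.array([0,np.cos(a),np.sin(a),0])
def goal(n): return c+ey*SPEC[n][0]
def pick_place(n,q,UP=.19):
    y,hg,d=SPEC[n]; p=J[n][:2]; g=goal(n); z=hg-.019
    env.gripper_to(.085)
    env.move_ptp([*p,UP],q)
    env.movel([*p,z],max_speed=.12,stop_force=8) and print("contact on descent!",env.get_tcp_pos())
    env.gripper_to(.02); w=env.get_width(); print(n,"width",w,"force",env.get_finger_force())
    if abs(w-d)>.008: print("bad grasp"); return False
    env.movel([*p,UP],max_speed=.15)
    print("held",env.get_width()); env.movel([*g,UP],max_speed=.2)
    env.movel([*g,z+.02],max_speed=.12)
    hit=env.movel([*g,z+.005],max_speed=.03,stop_force=4); print("set at",env.get_tcp_pos().round(4),"expected z",z+.008,hit,env.get_wrist_force().round(1))
    env.gripper_to(d+.022); env.movel([*g,UP],max_speed=.15)
    print("t",env.get_clock()); return True
E
python3 - <<'E'
from job import *
for sg in(1,-1):
    for n in SPEC:
        for p,z in((J[n][:2],.028),(J[n][:2],.19),(goal(n),.035),(goal(n),.19)):
            k=env.inverse_kinematics([*p,z],quat(sg)); print(sg,n,z,None if k is None else np.round(k,2))
E
```

```text
1 tallest 0.028 [ 0.44  0.67 -0.16  2.16  0.32  0.33 -0.12]
1 tallest 0.19 [ 0.58  0.39 -0.33  2.02  0.18  0.75  0.  ]
1 tallest 0.035 [-0.06  0.84 -0.22  1.62  0.25  0.71 -0.53]
1 tallest 0.19 [ 0.03  0.67 -0.37  1.51  0.27  1.02 -0.55]
1 third 0.028 [-0.39  0.68 -0.08  2.12  0.15  0.34 -0.73]
1 third 0.19 [ 0.11  0.5  -0.79  1.98  0.47  0.86 -1.07]
1 third 0.035 [ 0.07  0.82 -0.23  1.68  0.27  0.68 -0.44]
1 third 0.19 [ 0.14  0.64 -0.35  1.56  0.25  0.99 -0.42]
1 second 0.028 [ 0.65  0.74 -0.16  1.93  0.23  0.49  0.19]
1 second 0.19 [ 0.73  0.51 -0.28  1.8   0.18  0.86  0.24]
1 second 0.035 [ 0.2   0.81 -0.25  1.7   0.29  0.67 -0.34]
1 second 0.19 [ 0.27  0.63 -0.36  1.58  0.25  0.98 -0.3 ]
1 shortest 0.028 [ 0.15  0.67 -0.14  2.17  0.29  0.32 -0.37]
1 shortest 0.19 [ 0.32  0.39 -0.36  2.03  0.2   0.75 -0.29]
1 shortest 0.035 [ 0.32  0.82 -0.25  1.69  0.29  0.67 -0.21]
1 shortest 0.19 [ 0.38  0.63 -0.34  1.58  0.24  0.98 -0.17]
-1 tallest 0.028 [ 0.07  0.71  0.4   2.17 -0.73  0.39 -2.21]
-1 tallest 0.19 [-0.07  0.42  0.55  2.04 -0.32  0.76 -2.59]
-1 tallest 0.035 [-0.53  0.92  0.61  1.64 -0.69  0.81 -2.88]
-1 tallest 0.19 [ 0.35  0.85 -1.06  1.5   0.77  1.25  2.2 ]
-1 third 0.028 [-0.83  0.77  0.6   2.14 -0.93  0.51 -2.79]
-1 third 0.19 [ 0.26  0.59 -1.06  1.98  0.64  0.95  1.89]
-1 third 0.035 [-0.4   0.89  0.58  1.69 -0.66  0.76 -2.77]
-1 third 0.19 [ 0.49  0.83 -1.06  1.55  0.75  1.22  2.31]
-1 second 0.028 [ 0.25  0.8   0.47  1.94 -0.65  0.56 -2.11]
-1 second 0.19 [ 0.17  0.56  0.58  1.82 -0.38  0.88 -2.35]
-1 second 0.035 [-0.27  0.88  0.56  1.71 -0.65  0.74 -2.66]
-1 second 0.19 [-0.26  0.66  0.54  1.6  -0.39  0.99 -2.88]
-1 shortest 0.028 [-0.23  0.72  0.43  2.18 -0.78  0.4  -2.44]
-1 shortest 0.19 [-0.3   0.41  0.49  2.05 -0.28  0.75 -2.92]
-1 shortest 0.035 [-0.14  0.88  0.55  1.71 -0.64  0.74 -2.54]
-1 shortest 0.19 [-0.15  0.67  0.55  1.59 -0.4   1.   -2.74]
```

```bash
python3 - <<'E'
from job import *
print(pick_place("tallest",quat(1)))
f=env.grab_frame("side"); a=cv2.resize(f["img"][140:310,180:400],None,fx=3.4,fy=3.4); cv2.imwrite("pics/s1.png",a[:,:,::-1])
E
```

```text
tallest width 0.05435830035553199 force 61.49374462272476
held 0.05404963959178444
set at [0.6478 0.0943 0.0399] expected z 0.03900000000000001 True [-0.7 -1.3  5.4]
t 10.4167
True
```

View pics/s1.png

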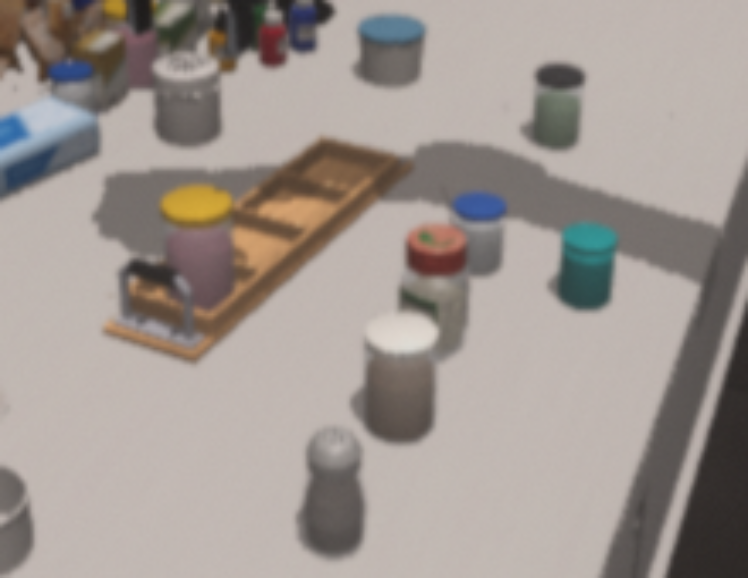

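The pink jar (yellow lid at 197,205 in the crop) stands upright in the pocket by the handle, and nothing else has moved. Contact came at the expected height, so I'll continue.

```bash
python3 - <<'E'
from job import *
for n in("third","second","shortest"):
    if not pick_place(n,quat(1)): break
g=env.get_tcp_pos(); env.move_ptp([.4,-.45,.3],quat(1)); print(env.get_clock())
for k,(x0,y0,x1,y1) in(("top",(150,140,410,280)),("side",(180,140,400,310))):
    f=env.grab_frame(k); pickle.dump(f,open(k+"2.pkl","wb")); a=cv2.resize(f["img"][y0:y1,x0:x1],None,fx=3,fy=3); cv2.imwrite(f"pics/{k}2.png",a[:,:,::-1])
E
```

```text
third width 0.04952150760990678 force 60.73111981488182
held 0.04980100758007824
set at [0.6375 0.0168 0.0369] expected z 0.036000000000000004 True [-0.3 -0.3  5.4]
t 19.475
second width 0.04564542595118332 force 60.32211184501648
held 0.04512183376663933
set at [ 0.6273 -0.0605  0.0349] expected z 0.034 True [-0.9 -0.4  5.3]
t 29.3417
shortest width 0.039468729638000376 force 59.26648736000061
held 0.03957840784857193
set at [ 0.6171 -0.1379  0.032 ] expected z 0.031000000000000003 True [-0.1  0.4  4.2]
t 38.1167
39.5833
```

View pics/top2.png

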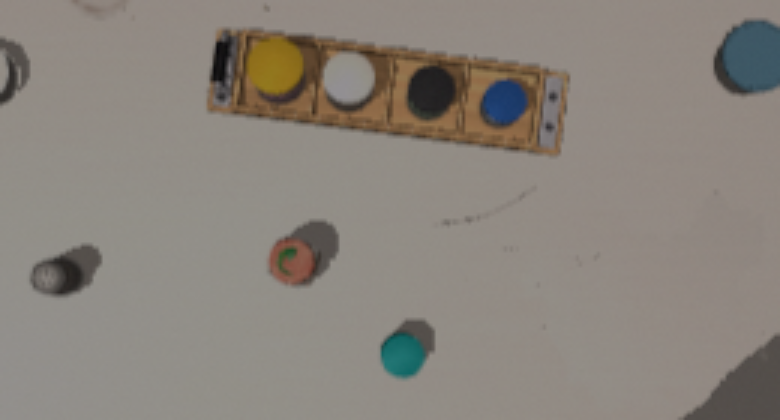

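View pics/side2.png

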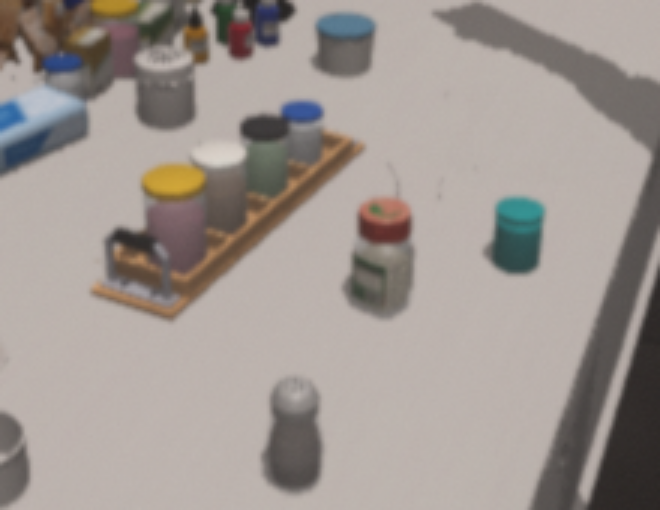

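All four jars stand in their pockets in the right order: yellow (275,66), white (349,79), black (431,91), blue (505,103). The bystanders haven't moved. One numeric check of centring before I hand it in.

```bash
python3 - <<'E'
from job import *
f=pickle.load(open("top2.pkl","rb")); ex=np.array([np.cos(yaw),np.sin(yaw)])
ok=True
for n,u,v,H in(("tallest",275,66,.098),("third",349,79,.09),("second",432,91,.083),("shortest",505,103,.068)):
    d=ray(f,u/3+150-.3,v/3+140-.3,H)[:2]-goal(n); e=(d@ex,d@ey); print(n,np.round(e,4)); ok&=max(map(abs,e))<.013
print(ok,env.get_clock())
if ok: print(env.job_done())
E
```

```text
tallest [-0.0009 -0.0018]
third [-0.0028  0.0022]
second [-0.0028 -0.0036]
shortest [-0.0029 -0.001 ]
True 39.6833
the job is handed in; nothing more can be done
None
```

All four sprinkle jars stand upright in the caddy, tallest by the handle down to shortest, each within about 4 mm of its pocket centre by the top camera; the bystanders look unmoved, and I handed the job in at 39.7 s on the robot's clock (no verdict was returned).

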